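Pop the vent cover and stack the used filter cassette

ROBOT

A 6-joint arm with a two-finger parallel gripper is mounted at the origin on a cart in front of the work surface, level with it; the furniture and walls round the work are solid. World frame = base frame: x ahead of the robot, y to its left, z up, the work surface at z = 0. Lengths are in m, angles in degrees, forces in N, time in s.
With the tool pointing down it reaches from about 0.4 to 0.825 m from the base axis. Payload 7 kg.
Tool frame: the origin (TCP) lies at the very end of the fingers, on their centre line; the grasp point (between the pads) lies 19 mm behind it; z points along the fingers, y is the line along which they close (so a half turn about z gives the same grasp; the last joint's range is limited). The gripper opens to 88 mm and grips with 3 to 60 N. Pads are 19 mm wide; open, the fingers measure 130 mm over their backs; the gripper's body (78 mm by 193 mm) begins 47 mm behind the grasp point.
Start: joints at [84.345, 20.546, 0.682, 0, -70.136, -16.507], TCP at [0.255, 0.625, 0.227] pointing down, gripper open.
Joint ranges: [-176.03, 176.03], [-82.01, 121.73], [-58.28, 71.71], [-173.87, 95.51], [-174.79, -0.11], [-173.66, 173.66]. Speed limits (degrees/s): [136.94, 136.94, 172.46, 180, 180, 180].

INTERFACE

Orientations are given as [roll, pitch, yaw] about the fixed x, y, z axes, in that order (R = Rz(yaw) Ry(pitch) Rx(roll)).
In Python, from plant import get_obs, snapshot, camera_params, close_job, boxes_of, cut_out, landmark_of gives the robot as it stands.
- The arm moves only by the shell command python3 -m inch 'ROWS' [OPENING]. ROWS is text: rows parted by semicolons, each of 6 numbers parted by spaces: the shift along the tool's x, y, z in units of 30 cm (1.0 is 30 cm), then the turn, a rotation vector about the tool's x, y, z in units of pi rad (1.0 is pi rad). A call has 1 to 10 rows; each row is the pose to reach, as a shift and turn from the pose commanded when the call began, along the tool's axes at that moment, turning the shorter way round; what a row does not reach only later rows make up. A row lasts 1/12 s, in which the tool goes at most 41.7 mm and 7.16 degrees, less where a joint would pass 70% of its speed; a pose out of reach is approached as far as the arm can. A call with a number of a shift or a turn outside -1 to 1 is refused whole. A call with a gripper value outside its range is refused whole. OPENING is the closure, from -1 (fully open) to 1 (shut), set as the call begins (- or left out, the last holds). The fingers move at their own pace and stop on an object; the grip force is fixed at half the most. Time passes only in rows, so rows that repeat a pose let the fingers close. It gives the time, the measured TCP pose, the force, the opening and the grip force at its end, in the units of the state.
- get_obs(): the state, without advancing time (a new reading comes with each control period).
- snapshot(name): name is "scene" or "top"; returns the picture (420x560x3 uint8, red, green, blue); there is no depth.
- camera_params(name): a dict with "mtx" (3x3 intrinsics, pixels), "rvec" (rotation vector, rad) and "tvec" (3), from world to camera coordinates, as OpenCV has them. Camera axes: x right, y down, z forward; pixel columns grow to the right and rows downward; lengths in m; the calibration is good to about 2 mm. A picture is of the moment at which its call begins. camera_params takes no time and is no camera call.
- close_job(): hands the job in; it is judged then, once.
Trained networks look in the newest picture that a camera, given by its name, has taken for a name from the list of things; names that differ only in an ending like _2 or _b are one class to them, and where a whole thing is asked for, a point or a joint stands for the part that bears it (a point fixed in the world has none). Each returns a list of dicts, best first, with "p" (0 to 1); they miss things now and then, are a little off and sometimes report something else, mostly with a low value. They report only what shows in the picture. A call takes as long as a camera call. They do not tell look-alikes from the thing itself.
- boxes_of(camera, thing): "rect" ([left, top, width, height] in pixels, round what is visible of it).
- cut_out(camera, thing): "pixels" (420x560 bool, what is visible of it) and "rect" ([left, top, width, height] in pixels, round what is visible of it).
- landmark_of(camera, thing): "uv" ([column, row] in pixels: a listed point, or the origin of a listed thing).
The state is a dict: "clock": time; "joint_pos": joint angles; "qvel": joint speeds; "tau": joint torques, N m; "tool_pos": TCP position; "orientation": TCP orientation; "force": force on the tool from outside, world axes, zero at the start; "moment": the same for the moment, N m; "opening": finger opening in m; "gripper_force": force on a finger pad.
Only numpy, scipy, OpenCV 4.12 (cv2) and the standard library are available. Lean on these libraries where they do the work, as an engineer would, in place of code of your own. Each camera call takes 0.05 s, during which the arm holds its last target. There are 200 camera calls.

TASK

Change-over time for the air cleaner's filter: press its release tab down into the case so that the vent cover pops up, then swing the cover up and back until it leans open against the raised back of the case, still standing in its pivot sockets. Then take the filter cassette out and set it squarely on top of the column of used cassettes, lined up with it, without shifting the column, and without knocking over or pushing away the spice jar or the ramekin.

Things in the scene. Friction and masses are not known exactly. Their poses are not given: they have to be found in the camera images.
- air_cleaner: White open-topped case fixed to the worktop, yaw within 0.25 rad; may swap places with the column. Origin on its underside; x to its back (away from the robot), y left, z up. Spans x -100 to 125, y -82 to 82 mm; side walls 14 mm thick, top at z 64; raised back at x 103 to 125, top at z 100 mm.
- well_mid (a point): Middle of the floor of the well under the cover: 8 mm behind the case's origin, 14 mm above the worktop; axes as the case's. The well spans x -53 to 50 and y -62 to 62 mm from here, with two floor guides 4 mm wide and 4 mm high at y -42 to -38 and 38 to 42 mm.
- release_tab (a joint): Sprung rocking tab in a 59 mm wide notch in the case's front deck; 0 at rest, grows as its pad is pressed down, stop at 0.34 rad; needs 2 to 7 N. Its nose (24 mm wide, top 72 mm above the worktop) hooks 5 mm over the middle of the cover's front edge and frees it by 0.28 rad. Springs back when let go; lifting the cover unpressed only jams it.
- tab_top (a point): Middle of the top of the tab's pad (38 mm in x, 44 mm in y), 82 mm in front of the case's origin and 52 mm above the worktop at rest, level with the deck beside it; moves with the tab, 11 to 12 mm down at the stop. Hold it down about a second while the cover rises.
- vent_cover: Loose grey louvred cover, 0.16 kg. Origin on its pivot axis, a 10 mm round bar along y at its rear edge; axes as the case's while shut. Plate: x -125 to -8, y -67 to 67, z 4 to 14 mm from there. Freed, two spring pins lift it to about 0.34 rad and hold it. Then a fingertip in front of the edge can push it up and back along its arc, rising a little (9 mm) faster; straight back jams.
- cover_edge (a point): Middle of the cover's front edge at half its thickness (125 mm from the pivot axis); 59 mm above the worktop when shut, about 100 mm (underside 93 mm) once popped up; rounded, 5 mm radius. Opened past about 82 degrees the cover falls back by itself and rests on the raised back at about 105 degrees.
- socket_mid (a point): Middle of the line of the two pivot sockets: x 75, z 50 mm in the case's frame. The cover's origin lies here. The sockets are open on top: the bar is held forward and back (1.5 mm play), but lifting it takes the cover out.
- cassette_in: Filter cassette under the cover: closed grey box 88 (x) x 60 (y) x 36 mm, about 0.15 kg, pale pleat lines on top. Origin at the centre of its underside, long side along x. Lies on the well's floor near its middle, long side along the case's x, 25 mm or more free beside each long side.
- column_low: Lower of the two used cassettes stacked on the worktop; same size and looks as the one in the case, loose. Origin at the centre of its underside, long side along x; yaw within 0.4 rad.
- column_top: Upper cassette of the column, square on the lower one, loose; its top is 72 mm above the worktop. Origin at the centre of its underside, long side along x.
- spice_jar: Standing glass spice jar with a black cap, 40 mm wide, 105 mm tall; a bystander between case and column, further back. Origin at the centre of its underside.
- ramekin: Small standing coral-red ramekin bowl, 67 mm wide, 50 mm tall; a bystander between case and column, nearer to the robot. Origin at the centre of its underside.
Not all that is in view belongs to the job. What is shaped like the cassette_in but turquoise is not meant.

How it is judged:
By the outcome, as a careful person would: the job done as asked, in the order asked, and still so for the second after the job is handed in, with the robot touching nothing.
It also fails if it takes over 64 s, if anything falls off the work surface, if the arm or the gripper's body presses on something with over 40 N, if the wrist force passes 120 N, or if a joint passes its speed limit or range.

## Working session

There is one attempt and no reset: what is moved stays moved. The work goes in short steps, Python scripts to look and compute and a shell command to move; the robot and the scene stay as the last step left them, time stands still between calls to the robot, and variables do not carry over. Pictures are saved under pics/ and viewed, at most 14 in all, crops included, and the job is handed in when it is done.

```bash
ls; mkdir -p pics
cat > h.py <<'E'
import numpy as np, cv2
from plant import *
from scipy.spatial.transform import Rotation as R
def cam(n):
    c=camera_params(n); return np.array(c["mtx"],float),cv2.Rodrigues(np.array(c["rvec"],float))[0],np.array(c["tvec"],float).reshape(3)
def ray(n,uv,z):
    K,Rm,t=cam(n); d=Rm.T@np.linalg.solve(K,[uv[0],uv[1],1.]); o=-Rm.T@t
    return o+d*(z-o[2])/d[2]
def proj(n,p):
    K,Rm,t=cam(n); q=K@(Rm@np.array(p,float)+t); return q[:2]/q[2]
def save(n,f):
    im=snapshot(n); cv2.imwrite("pics/"+f,np.ascontiguousarray(im[:,:,::-1])); return im
def tool():
    o=get_obs(); return np.array(o["tool_pos"]),R.from_euler("xyz",o["orientation"],degrees=True)
def to(p,rpy=None):
    "units for a move from current pose to world p, rpy"
    t,r=tool(); s=r.inv().apply(np.array(p)-t)/0.3
    w=np.zeros(3) if rpy is None else (r.inv()*R.from_euler("xyz",rpy,degrees=True)).as_rotvec()/np.pi
    return np.round(np.r_[s,w],4)
E
python3 - <<'E'
from h import *
a=save("scene","s0.png");b=save("top","t0.png")
cv2.imwrite("pics/b0.png",cv2.resize(np.vstack([a,b])[:,:,::-1],(0,0),fx=1,fy=1)[:, :])
print(get_obs())
for n in("scene","top"):
    K,Rm,t=cam(n);print(n,-Rm.T@t,Rm[2],K[0,0])
    for th,z in [("tab_top",.052),("cover_edge",.059),("socket_mid",.05),("well_mid",.014),("air_cleaner",0),("column_top",.036),("column_low",0),("spice_jar",0),("ramekin",0),("cassette_in",.014)]:
        for d in landmark_of(n,th)[:3]:
            if d["p"]>.2: print(n,th,round(d["p"],2),np.round(d["uv"],1),np.round(ray(n,d["uv"],z),3))
E
```

```text
pics
{'clock': 0.1, 'joint_pos': array([ 8.43478466e+01,  2.05872834e+01,  6.38946362e-01, -1.82079098e-02,
       -7.01356865e+01, -1.65050248e+01]), 'qvel': array([-0.00309406, -0.05779535,  0.03204149,  0.12652919, -0.07818329,
        0.00364404]), 'tau': array([-1.06831318e-03, -5.84161735e+01,  2.93746895e+01,  7.01548845e+00,
        1.00863082e-02, -6.04254046e-05]), 'tool_pos': array([0.25445286, 0.62472864, 0.22571485]), 'orientation': array([ 1.79914575e+02, -7.46107052e-03, -2.21633722e+01]), 'force': array([-0.49932559,  0.16922302, -0.00095919]), 'moment': array([ 0.03250345, -0.01964838, -0.01189698]), 'gripper_force': 0.0, 'opening': 0.08749582206457243}
scene [ 0.08240849 -0.65767151  0.72217692] [ 0.50420339  0.52288953 -0.68728849] 465.507360634759
scene tab_top 0.86 [300.  300.1] [ 0.445 -0.338  0.052]
scene cover_edge 0.69 [316.7 285.7] [ 0.485 -0.341  0.059]
scene socket_mid 0.71 [364.1 262.6] [ 0.594 -0.362  0.05 ]
scene column_top 0.9 [218.1 189.2] [0.54  0.008 0.036]
scene column_low 0.75 [220.8 200.5] [0.543 0.007 0.   ]
scene column_low 0.49 [330.1 293.1] [
[... 312 characters left out ...]
093899  -0.99265552] 511.4744561841325
top tab_top 0.87 [363.4 244.5] [ 0.445 -0.353  0.052]
top tab_top 0.63 [283.5 172.3] [ 0.64  -0.149  0.052]
top cover_edge 0.88 [361.1 231.8] [ 0.477 -0.347  0.059]
top socket_mid 0.76 [365.  185.1] [ 0.602 -0.364  0.05 ]
top air_cleaner 0.78 [358.1 215.8] [ 0.526 -0.35   0.   ]
top column_top 0.76 [227.2 216.9] [0.526 0.003 0.036]
top column_low 0.59 [228.1 215.1] [0.535 0.004 0.   ]
top spice_jar 0.64 [286.2 167.4] [ 0.664 -0.157  0.   ]
top ramekin 0.89 [290.4 243.5] [ 0.454 -0.164  0.   ]
top ramekin 0.42 [228.6 213.7] [0.539 0.003 0.   ]
top cassette_in 0.88 [182.5 203.9] [0.567 0.126 0.014]
top cassette_in 0.48 [358.  211.8] [ 0.535 -0.348  0.014]
```

View pics/s0.png

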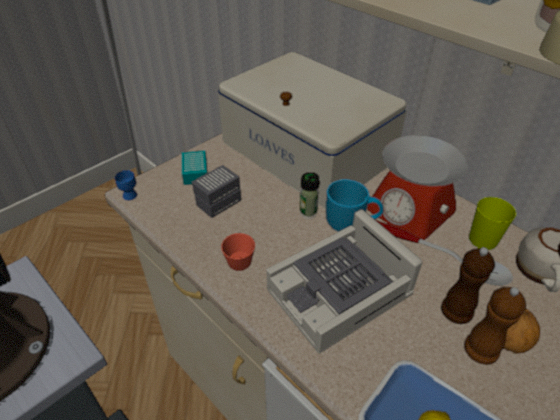

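View pics/t0.png

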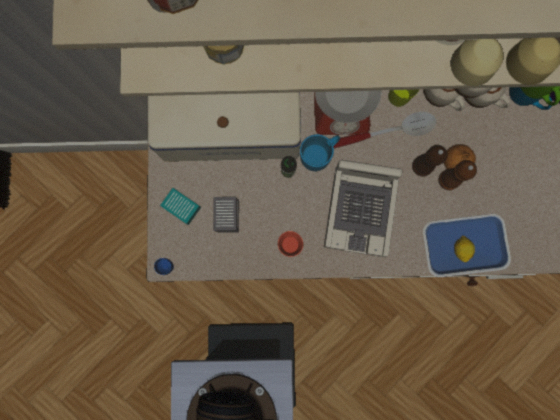

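The scene view shows the case at right (tab near px 300,300), the column at (218,190), the coral ramekin at (238,252) and the jar at (309,195). The turquoise look-alike is at (195,167). The top view agrees: case (362,212), column (226,214). Next I'll refine the poses by silhouette fitting.

```bash
cat > fit.py <<'E'
from h import *
from scipy.optimize import minimize
def hull(n,P): return cv2.convexHull(np.array([proj(n,p) for p in P],np.float32))
def fit(th,P,x0,cams=("scene","top"),pick=None):
    H={}
    for n in cams:
        ds=cut_out(n,th)
        c=[d for d in ds if d["p"]>.2]
        e=np.mean([proj(n,place(P,x0)[i]) for i in range(len(P))],0)
        d=min(c,key=lambda d:np.hypot(*(np.argwhere(d["pixels"]).mean(0)[::-1]-e)))
        m=d["pixels"].astype(np.uint8)
        k,lab,st,_=cv2.connectedComponentsWithStats(m); m=(lab==1+np.argmax(st[1:,4]))
        H[n]=cv2.convexHull(np.argwhere(m)[:,::-1].astype(np.float32)); print(th,n,round(d["p"],2),d["rect"])
    def cost(x,ns=cams):
        s=0
        for n in ns:
            h=hull(n,place(P,x)); i=cv2.intersectConvexConvex(h,H[n])[0]
            s+=1-i/(cv2.contourArea(h)+cv2.contourArea(H[n])-i)
        return s
    for ns in [cams]+[(n,) for n in cams]:
        r=min((minimize(cost,[x0[0],x0[1],y],args=(ns,),method="Nelder-Mead",options=dict(initial_simplex=np.array([x0[0],x0[1],y])+[[0,0,0],[.01,0,0],[0,.01,0],[0,0,.15]])) for y in (x0[2]-.15,x0[2]+.15)),key=lambda r:r.fun)
        print(th,ns,np.round(r.x,4),round(r.fun,3))
    return r.x
def place(P,x):
    c,s=np.cos(x[2]),np.sin(x[2]); return [(x[0]+c*p[0]-s*p[1],x[1]+s*p[0]+c*p[1],p[2]) for p in np.array(P)]
def box(x0,x1,y0,y1,z0,z1): return [(a,b,c) for a in(x0,x1) for b in(y0,y1) for c in(z0,z1)]
CASE=box(-.1,.125,-.082,.082,0,.064)+box(.103,.125,-.082,.082,0,.1)
COL=box(-.044,.044,-.03,.03,0,.072)
E
python3 - <<'E'
from fit import *
snapshot("scene");snapshot("top")
fit("air_cleaner",CASE,[.526,-.35,-.1]); fit("column_top",box(-.044,.044,-.03,.03,.036,.072),[.535,.004,0]); fit("column_low",COL,[.535,.004,0])
fit("ramekin",[(.0335*np.cos(a),.0335*np.sin(a),.05) for a in np.arange(0,6.3,.3)]+[(.022*np.cos(a),.022*np.sin(a),0) for a in np.arange(0,6.3,.3)],[.453,-.16,0])
fit("spice_jar",[(.02*np.cos(a),.02*np.sin(a),z) for a in np.arange(0,6.3,.3) for z in(0,.105)],[.66,-.162,0])
E
```

```text
air_cleaner scene 0.73 [263.9, 210.7, 156.6, 142.8]
air_cleaner top 0.74 [323.3, 160.1, 78.6, 97.1]Traceback (most recent call last):
  File "<stdin>", line 3, in <module>
  File "fit.py", line 21, in fit
    r=min((minimize(cost,[x0[0],x0[1],y],args=(ns,),method="Nelder-Mead",options=dict(initial_simplex=np.array([x0[0],x0[1],y])+[[0,0,0],[.01,0,0],[0,.01,0],[0,0,.15]])) for y in (x0[2]-.15,x0[2]+.15)),key=lambda r:r.fun)
  File "fit.py", line 21, in <genexpr>
    r=min((minimize(cost,[x0[0],x0[1],y],args=(ns,),method="Nelder-Mead",options=dict(initial_simplex=np.array([x0[0],x0[1],y])+[[0,0,0],[.01,0,0],[0,.01,0],[0,0,.15]])) for y in (x0[2]-.15,x0[2]+.15)),key=lambda r:r.fun)
           ~~~~~~~~^^^^^^^^^^^^^^^^^^^^^^^^^^^^^^^^^^^^^^^^^^^^^^^^^^^^^^^^^^^^^^^^^^^^^^^^^^^^^^^^^^^^^^^^^^^^^^^^^^^^^^^^^^^^^^^^^^^^^^^^^^^^^^^^^^^^^^^^^^^^^^^^^^^^^^
    res = _minimize_neldermead(fun, x0, args, callback, bounds=bounds,
                               **options)
    fxc = func(xc)
    fx = function(np.copy(x), *(wrapper_args + args))
  File "fit.py", line 17, in cost
    h=hull(n,place(P,x)); i=cv2.intersectConvexConvex(h,H[n])[0]
  File "fit.py", line 3, in hull
    def hull(n,P): return cv2.convexHull(np.array([proj(n,p) for p in P],np.float32))
                                                   ~~~~^^^^^
  File "h.py", line 10, in proj
    K,Rm,t=cam(n); q=K@(Rm@np.array(p,float)+t); return q[:2]/q[2]
           ~~~^^^
  File "h.py", line 5, in cam
    c=camera_params(n); return np.array(c["mtx"],float),cv2.Rodrigues(np.array(c["rvec"],float))[0],np.array(c["tvec"],float).reshape(3)
ValueError: time passes only in moves, steps and waits
```

```bash
sed -i 's/^def cam(n)/import functools\n@functools.lru_cache\ndef cam(n)/' h.py
python3 - <<'E'
from fit import *
fit("air_cleaner",CASE,[.526,-.35,-.1]); fit("column_top",box(-.044,.044,-.03,.03,.036,.072),[.535,.004,0]); fit("column_low",COL,[.535,.004,0])
fit("ramekin",[(.0335*np.cos(a),.0335*np.sin(a),.05) for a in np.arange(0,6.3,.3)]+[(.022*np.cos(a),.022*np.sin(a),0) for a in np.arange(0,6.3,.3)],[.453,-.16,0])
fit("spice_jar",[(.02*np.cos(a),.02*np.sin(a),z) for a in np.arange(0,6.3,.3) for z in(0,.105)],[.66,-.162,0])
print(get_obs()["clock"])
E
```

```text
air_cleaner scene 0.73 [263.9, 210.7, 156.6, 142.8]
air_cleaner top 0.74 [323.3, 160.1, 78.6, 97.1]
air_cleaner ('scene', 'top') [ 0.5265 -0.349  -0.1791] 0.053
air_cleaner ('scene',) [ 0.5268 -0.3495 -0.1715] 0.019
air_cleaner ('top',) [ 0.5259 -0.3474 -0.1633] 0.034
column_top scene 0.95 [190.6, 164.8, 50.3, 41.4]
column_top top 0.64 [214.0, 198.2, 27.1, 32.7]
column_top ('scene', 'top') [ 0.533   0.0055 -0.0042] 0.117
column_top ('scene',) [0.5358 0.0074 0.0216] 0.062
column_top ('top',) [ 0.5328  0.0055 -0.0044] 0.042
column_low scene 0.97 [192.8, 186.4, 49.9, 30.3]Traceback (most recent call last):
  File "<stdin>", line 2, in <module>
  File "fit.py", line 10, in fit
    d=min(c,key=lambda d:np.hypot(*(np.argwhere(d["pixels"]).mean(0)[::-1]-e)))
ValueError: min() iterable argument is empty
```

```bash
cat >> h.py <<'E'
CO=np.array([.5265,-.349,0]);CY=-.172
def case(x,y,z):
    c,s=np.cos(CY),np.sin(CY); return CO+[c*x-s*y,s*x+c*y,z]
def rows(pts,yaw):
    for p in pts: print(" ".join("%.4f"%v for v in to(p,[180,0,yaw])),end=" ; ")
    print()
E
python3 - <<'E'
from fit import *
Y=np.degrees(CY); print(Y,ray("top",(225,158),0),ray("top",(225,158),.2),ray("top",(363,88),.5))
rows([(.40,.35,.23),(.5,.0,.22)],Y)
snapshot("scene"),snapshot("top")
H={}
for n in("scene","top"):
    for th in("column_top","column_low"):
        for d in cut_out(n,th)[:2]: print(n,th,round(d["p"],2),np.round(d["rect"]))
for n in("scene","top"):
    for th in("ramekin","spice_jar"):
        for d in boxes_of(n,th)[:2]: print(n,th,round(d["p"],2),np.round(d["rect"]))
E
```

```text
-9.854874076250159 [0.69432117 0.01144843 0.        ] [ 0.64806528 -0.01100828  0.2       ] [ 0.70128772 -0.29330237  0.5       ]
0.7947 0.6665 -0.0115 0.0000 -0.0000 -0.0684 ; 1.5434 1.6213 0.0219 0.0000 -0.0000 -0.0684 ; 
scene column_top 0.79 [192. 165.  45.  37.]
scene column_low 0.74 [192. 186.  49.  34.]
top column_top 0.83 [215. 199.  25.  34.]
top column_low 0.7 [279. 156.  16.  21.]
top column_low 0.67 [348. 230.  17.  23.]
scene ramekin 0.94 [220. 230.  35.  41.]
scene spice_jar 0.8 [299. 173.  19.  43.]
top ramekin 0.57 [279. 231.  21.  26.]
top spice_jar 0.85 [278. 154.  20.  24.]
```

```bash
python3 -m inch '0.795 0.667 -0.01 0 0 -0.068;0.795 0.667 -0.01 0 0 -0.068;0.795 0.667 -0.01 0 0 -0.068;0.795 0.667 -0.01 0 0 -0.068;0.795 0.667 -0.01 0 0 -0.068;0.795 0.667 -0.01 0 0 -0.068;0.795 0.667 -0.01 0 0 -0.068;0.795 0.667 -0.01 0 0 -0.068' 1
python3 - <<'E'
from h import *
rows([(.5,.03,.22),(.45,-.22,.2)],-9.85)
E
```

```text
clock: 2.77
tool_pos: [0.401, 0.3462, 0.2301]
orientation: [-180.0, -0.0, -10.0]
force: [-0.3, 0.7, -0.3]
opening: 0.0398
gripper_force: 0.0
0.5081 0.9805 0.0335 -0.0001 -0.0001 -0.0009 ; 0.4889 1.8301 0.1000 -0.0001 -0.0001 -0.0009 ;
```

```bash
python3 -m inch '0.51 0.98 0.03 0 0 0;0.51 0.98 0.03 0 0 0;0.51 0.98 0.03 0 0 0;0.51 0.98 0.03 0 0 0;0.51 0.98 0.03 0 0 0;0.51 0.98 0.03 0 0 0;0.51 0.98 0.03 0 0 0;0.51 0.98 0.03 0 0 0;0.51 0.98 0.03 0 0 0'
python3 - <<'E'
from h import *
rows([(.45,-.24,.2),case(-.084,0,.1)],-9.85)
E
```

```text
clock: 3.52
tool_pos: [0.5008, 0.0285, 0.2205]
orientation: [179.9, 0.0, -10.2]
force: [-0.5, 0.3, -0.3]
opening: 0.0007
gripper_force: 0.0
-0.0082 0.9107 0.0691 0.0003 0.0000 -0.0020 ; 0.0272 1.2245 0.4028 0.0003 0.0000 -0.0020 ;
```

```bash
python3 -m inch '-0.008 0.91 0.07 0 0 0;-0.008 0.91 0.07 0 0 0;-0.008 0.91 0.07 0 0 0;-0.008 0.91 0.07 0 0 0;-0.008 0.91 0.07 0 0 0;-0.008 0.91 0.07 0 0 0;-0.008 0.91 0.07 0 0 0;-0.008 0.91 0.07 0 0 0'
python3 - <<'E'
from h import *
rows([case(-.084,0,.09),case(-.084,0,.058)],-9.85)
E
```

```text
clock: 4.18
tool_pos: [0.4494, -0.238, 0.1991]
orientation: [180.0, 0.1, -10.1]
force: [0.1, 0.4, 0.8]
opening: 0.0005
gripper_force: 0.0
0.0386 0.3200 0.3636 0.0002 0.0003 -0.0016 ; 0.0387 0.3200 0.4703 0.0002 0.0003 -0.0016 ;
```

```bash
python3 -m inch '0.039 0.32 0.2 0 0 0;0.039 0.32 0.2 0 0 0;0.039 0.32 0.3 0 0 0;0.039 0.32 0.4 0 0 0;0.039 0.32 0.45 0 0 0;0.039 0.32 0.45 0 0 0;0.039 0.32 0.45 0 0 0'
python3 - <<'E'
from h import *
a=save("scene","a1.png");b=save("top","a2.png")
cv2.imwrite("pics/c1.png",np.hstack([cv2.resize(a[190:370,230:430,::-1],(0,0),fx=2,fy=2),cv2.resize(b[140:280,300:420,::-1],(0,0),fx=2.57,fy=2.57)[:360]]))
rows([case(-.084,0,.040),case(-.084,0,.038)],-9.85)
E
```

```text
clock: 4.77
tool_pos: [0.4456, -0.3311, 0.0643]
orientation: [180.0, 0.1, -9.9]
force: [-0.0, -0.5, 0.9]
opening: 0.0006
gripper_force: 0.0
-0.0096 0.0127 0.0878 0.0002 -0.0008 -0.0000 ; -0.0096 0.0127 0.0945 0.0002 -0.0008 -0.0000 ;
```

View pics/c1.png

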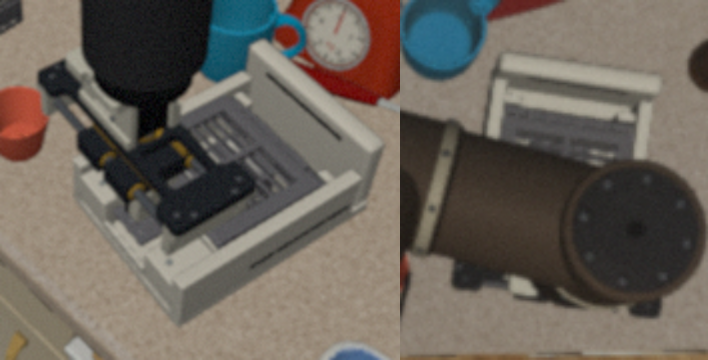

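The closed fingers are over the tab between the deck halves (crop px about 150,200), with the case where it was measured. Next I'll press.

```bash
python3 -m inch '-0.01 0.013 0.03 0 0 0;-0.01 0.013 0.045 0 0 0;-0.01 0.013 0.06 0 0 0;-0.01 0.013 0.07 0 0 0;-0.01 0.013 0.08 0 0 0;-0.01 0.013 0.08 0 0 0'
```

```text
clock: 5.37
tool_pos: [0.441, -0.3345, 0.0412]
orientation: [180.0, 0.1, -9.9]
force: [-7.1, 2.7, 15.1]
opening: 0.0002
gripper_force: 8.2
```

```bash
python3 -m inch '0 0 0 0 0 0;0 0 0 0 0 0;0 0 0 0 0 0;0 0 0 0 0 0;0 0 0 0 0 0;0 0 0 0 0 0;0 0 0 0 0 0;0 0 0 0 0 0;0 0 0 0 0 0;0 0 0 0 0 0'
python3 - <<'E'
from h import *
a=save("scene","a3.png");b=save("top","a4.png")
cv2.imwrite("pics/c2.png",np.hstack([cv2.resize(a[190:370,230:430,::-1],(0,0),fx=2,fy=2),cv2.resize(b[140:280,300:420,::-1],(0,0),fx=2.57,fy=2.57)[:360]]))
for n in("scene","top"):
  for th in("cover_edge",):
    for d in landmark_of(n,th)[:2]: print(n,d,proj(n,case(-.0398,0,.1)),proj(n,case(-.05,0,.059)))
E
```

```text
clock: 6.2
tool_pos: [0.441, -0.3344, 0.0413]
orientation: [180.0, 0.1, -9.9]
force: [-7.0, 3.1, 14.2]
opening: 0.0004
gripper_force: 7.5
scene {'uv': [316.1, 277.0], 'p': 0.93} [319.52987879 270.61537236] [313.56749572 288.0029819 ]
```

View pics/c2.png

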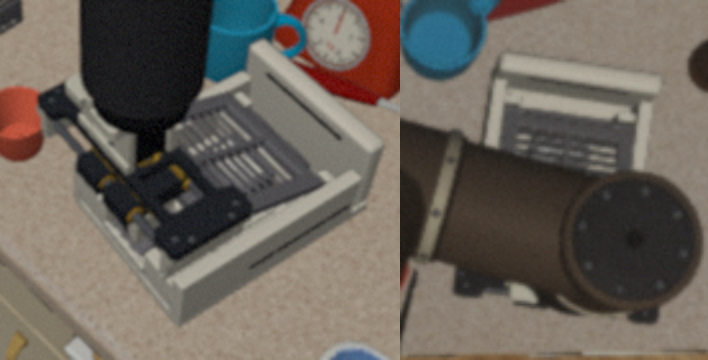

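The cover has popped up (crop px 250,170) but looks close to the gripper body's underside. I'll slide forward off it while keeping the tab down.

```bash
python3 -m inch '-0.013 0 0.003 0 0 0;-0.027 0 0.007 0 0 0;-0.027 0 0.007 0 0 0;-0.027 0 0.007 0 0 0;-0.027 0 0.007 0 0 0;-0.027 0 0.007 0 0 0;-0.027 0 0.007 0 0 0;-0.027 0 0.007 0 0 0'
python3 - <<'E'
from h import *
a=snapshot("scene")
for d in landmark_of("scene","cover_edge")[:2]: print(d)
rows([case(-.1,0,.06),case(-.11,0,.13)],-9.85)
E
```

```text
clock: 7.07
tool_pos: [0.4369, -0.3342, 0.0401]
orientation: [179.9, -0.3, -9.9]
force: [1.6, 0.3, 9.7]
opening: 0.0006
gripper_force: 4.3
{'uv': [319.5, 274.3], 'p': 0.68}
-0.0304 -0.0024 -0.0662 0.0005 -0.0018 -0.0000 ; -0.0624 -0.0020 -0.2997 0.0005 -0.0018 -0.0000 ;
```

```bash
python3 -m inch '-0.015 0 -0.03 0 0 0;-0.03 0 -0.066 0 0 0;-0.06 0 -0.15 0 0 0;-0.065 0 -0.25 0 0 0;-0.065 0 -0.3 0 0 0;-0.065 0 -0.3 0 0 0'
python3 - <<'E'
from h import *
a=save("scene","a5.png");b=save("top","a6.png")
cv2.imwrite("pics/c3.png",np.hstack([cv2.resize(a[190:370,230:430,::-1],(0,0),fx=2,fy=2),cv2.resize(b[140:280,300:420,::-1],(0,0),fx=2.57,fy=2.57)[:360]]))
for d in landmark_of("scene","cover_edge")[:2]: print(d)
P=[]
for f in np.linspace(.40,1.62,21):
    k=(f-.40)/1.22
    P.append((.075-.1203*np.cos(f)-.0145+.003*k, 0,.05+.1203*np.sin(f)-.016+.009*k))
for p in P: print(np.round(p,4))
E
```

```text
clock: 7.67
tool_pos: [0.4162, -0.3306, 0.1329]
orientation: [179.9, -0.4, -9.9]
force: [0.6, -0.1, 0.1]
opening: 0.0003
gripper_force: 0.0
[-0.0503  0.      0.0808]
[-0.0471  0.      0.088 ]
[-0.0435  0.      0.0949]
[-0.0395  0.      0.1016]
[-0.0351  0.      0.108 ]
[-0.0304  0.      0.1142]
[-0.0253  0.      0.1201]
[-0.0199  0.      0.1257]
[-0.0142  0.      0.1309]
[-0.0082  0.      0.1358]
[-0.002   0.      0.1404]
[0.0045 0.     0.1445]
[0.0112 0.     0.1483]
[0.0181 0.     0.1517]
[0.0251 0.     0.1546]
[0.0323 0.     0.1571]
[0.0396 0.     0.1592]
[0.047  0.     0.1609]
[0.0545 0.     0.1621]
[0.0619 0.     0.1628]
[0.0694 0.     0.1632]
```

View pics/c3.png

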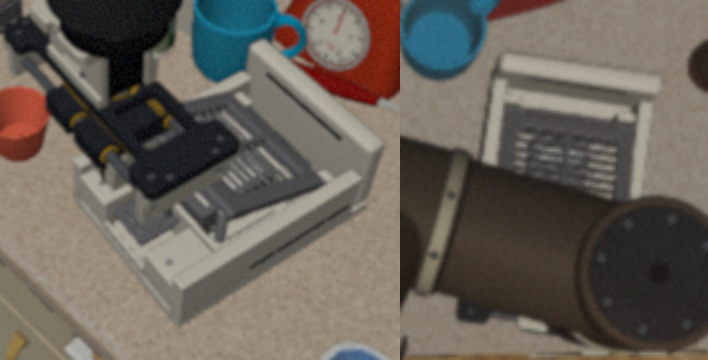

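The cover stands freed, with its front edge up (crop px about 250,210), and the fingers are in front of it. Next: push along its arc.

Run:
```python
from h import *
def arc(f):
    k=(f-.40)/1.22
    return case(.075-.1203*np.cos(f)-.0145+.003*k, 0,.05+.1203*np.sin(f)-.016+.009*k)
rows([case(-.095,0,.1),case(-.07,0,.081)]+[arc(f) for f in np.linspace(.4,.85,8)],-9.85)
```

```text
0.0634 0.0002 0.0952 -0.0001 -0.0000 -0.0005 ; 0.1467 0.0001 0.1585 -0.0001 -0.0000 -0.0005 ; 0.2124 -0.0000 0.1591 -0.0001 -0.0000 -0.0005 ; 0.2237 -0.0001 0.1341 -0.0001 -0.0000 -0.0005 ; 0.2365 -0.0001 0.1098 -0.0001 -0.0000 -0.0005 ; 0.2507 -0.0001 0.0864 -0.0001 -0.0000 -0.0005 ; 0.2663 -0.0002 0.0639 -0.0001 -0.0000 -0.0005 ; 0.2832 -0.0002 0.0425 -0.0001 -0.0000 -0.0005 ; 0.3014 -0.0002 0.0221 -0.0001 -0.0000 -0.0005 ; 0.3207 -0.0003 0.0029 -0.0001 -0.0000 -0.0005 ;
```

```bash
python3 -m inch '0.063 0 0.095 0 0 0;0.145 0 0.158 0 0 0;0.212 0 0.158 0 0 0;0.224 0 0.134 0 0 0;0.236 0 0.11 0 0 0;0.25 0 0.086 0 0 0;0.265 0 0.064 0 0 0;0.275 0 0.053 0 0 0'
python3 - <<'E'
from h import *
a=save("scene","a7.png")
cv2.imwrite("pics/c4.png",cv2.resize(a[170:370,210:430,::-1],(0,0),fx=2.5,fy=2.5))
def arc(f):
    k=(f-.40)/1.22
    return case(.075-.1203*np.cos(f)-.0145+.003*k, 0,.05+.1203*np.sin(f)-.016+.009*k)
fs=np.r_[np.linspace(.7,1.1,8),1.1]
rows([arc(f) for f in fs],-9.85)
E
```

```text
clock: 8.48
tool_pos: [0.4966, -0.3443, 0.1149]
orientation: [180.0, -0.1, -9.9]
force: [-3.1, 0.8, 1.9]
opening: 0.0005
gripper_force: 1.7
-0.0026 -0.0017 0.0048 0.0002 -0.0008 -0.0004 ; 0.0131 -0.0017 -0.0137 0.0002 -0.0008 -0.0004 ; 0.0299 -0.0017 -0.0312 0.0002 -0.0008 -0.0004 ; 0.0475 -0.0017 -0.0478 0.0002 -0.0008 -0.0004 ; 0.0659 -0.0017 -0.0634 0.0002 -0.0008 -0.0004 ; 0.0852 -0.0018 -0.0780 0.0002 -0.0008 -0.0004 ; 0.1051 -0.0018 -0.0914 0.0002 -0.0008 -0.0004 ; 0.1257 -0.0018 -0.1038 0.0002 -0.0008 -0.0004 ; 0.1257 -0.0018 -0.1038 0.0002 -0.0008 -0.0004 ;
```

View pics/c4.png

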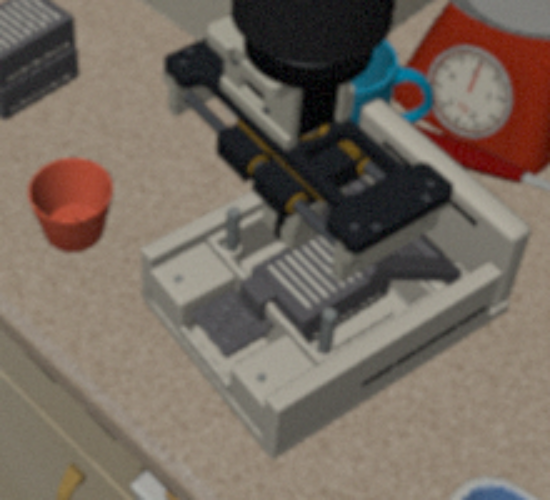

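The cover is up on the fingertips, the bare cassette shows beneath it (px 310,275), and the two spring pins stand at the front (232,228 and 328,330). I'll continue along the arc.

```bash
python3 -m inch '0.013 0 -0.014 0 0 0;0.03 0 -0.031 0 0 0;0.0475 0 -0.048 0 0 0;0.066 0 -0.064 0 0 0;0.085 0 -0.078 0 0 0;0.105 0 -0.092 0 0 0;0.126 0 -0.104 0 0 0'
python3 - <<'E'
from h import *
def arc(f):
    k=(f-.40)/1.22
    return case(.075-.1203*np.cos(f)-.0145+.003*k, 0,.05+.1203*np.sin(f)-.016+.009*k)
rows([arc(f) for f in np.linspace(1.1,1.65,10)],-9.85)
E
```

```text
clock: 9.12
tool_pos: [0.5343, -0.3507, 0.1443]
orientation: [180.0, -0.1, -9.9]
force: [-0.4, -0.3, 0.4]
opening: 0.0003
gripper_force: 0.3
-0.0012 -0.0010 -0.0069 0.0000 -0.0003 -0.0004 ; 0.0215 -0.0011 -0.0188 0.0000 -0.0003 -0.0004 ; 0.0448 -0.0011 -0.0294 0.0000 -0.0003 -0.0004 ; 0.0686 -0.0011 -0.0385 0.0000 -0.0003 -0.0004 ; 0.0928 -0.0011 -0.0462 0.0000 -0.0003 -0.0004 ; 0.1173 -0.0012 -0.0525 0.0000 -0.0003 -0.0004 ; 0.1421 -0.0012 -0.0572 0.0000 -0.0003 -0.0004 ; 0.1670 -0.0012 -0.0605 0.0000 -0.0003 -0.0004 ; 0.1920 -0.0012 -0.0623 0.0000 -0.0003 -0.0004 ; 0.2170 -0.0013 -0.0626 0.0000 -0.0003 -0.0004 ;
```

```bash
python3 -m inch '0.0215 0 -0.019 0 0 0;0.045 0 -0.029 0 0 0;0.0685 0 -0.0385 0 0 0;0.093 0 -0.046 0 0 0;0.117 0 -0.0525 0 0 0;0.142 0 -0.057 0 0 0;0.167 0 -0.06 0 0 0;0.192 0 -0.062 0 0 0;0.217 0 -0.063 0 0 0;0.217 0 -0.063 0 0 0'
python3 - <<'E'
from h import *
rows([case(.0,0,.2),case(-.02,0.02,.25)],-9.85)
E
```

```text
clock: 9.95
tool_pos: [0.5988, -0.362, 0.1623]
orientation: [180.0, -0.0, -9.9]
force: [1.0, -0.2, -0.3]
opening: 0.0006
gripper_force: 0.0
-0.2449 -0.0011 -0.1258 0.0001 -0.0000 -0.0003 ; -0.3116 -0.0677 -0.2925 0.0001 -0.0000 -0.0003 ;
```

```bash
python3 -m inch '-0.12 0 -0.06 0 0 0;-0.25 0 -0.12 0 0 0;-0.28 0 -0.25 0 0 0;-0.3 -0.2 -0.29 0 0 0;-0.3 -0.4 -0.29 0 0 0;-0.3 -0.55 -0.29 0 0 0;-0.3 -0.55 -0.29 0 0 0' -0.64
python3 - <<'E'
from fit import *
a=save("scene","a8.png");b=save("top","a9.png")
cv2.imwrite("pics/c5.png",np.hstack([cv2.resize(a[170:370,230:430,::-1],(0,0),fx=2,fy=2),cv2.resize(b[130:270,300:420,::-1],(0,0),fx=2.85,fy=2.85)[:400]]))
for n in("scene","top"):
  for th in("cassette_in","cover_edge"):
    for d in landmark_of(n,th)[:3]: print(n,th,round(d["p"],2),d["uv"],ray(n,d["uv"],.014))
print(case(.008,0,.014))
C=box(-.044,.044,-.03,.03,.05,.05)
fit("cassette_in",box(-.044,.044,-.03,.03,.014,.05),[*case(.008,0,0)[:2],CY])
E
```

```text
clock: 10.53
tool_pos: [0.5369, -0.1823, 0.2504]
orientation: [-180.0, -0.1, -10.0]
force: [1.4, 0.1, -0.1]
opening: 0.0416
gripper_force: 0.0Traceback (most recent call last):
  File "<stdin>", line 3, in <module>
    return _nx.concatenate(arrs, 1, dtype=dtype, casting=casting)
           ~~~~~~~~~~~~~~~^^^^^^^^^^^^^^^^^^^^^^^^^^^^^^^^^^^^^^^
ValueError: all the input array dimensions except for the concatenation axis must match exactly, but along dimension 0, the array at index 0 has size 400 and the array at index 1 has size 399
```

Run:
```python
from fit import *
a=cv2.imread("pics/a8.png");b=cv2.imread("pics/a9.png")
cv2.imwrite("pics/c5.png",np.hstack([cv2.resize(a[170:370,230:430],(0,0),fx=2,fy=2),cv2.resize(b[130:270,300:420],(343,400))]))
for n in("scene","top"):
  for th in("cassette_in","cover_edge"):
    for d in landmark_of(n,th)[:3]: print(n,th,round(d["p"],2),d["uv"],ray(n,d["uv"],.014))
print(case(.008,0,.014))
for c in (("scene",),("top",)):
  try: fit("cassette_in",box(-.044,.044,-.03,.03,.014,.05),[*case(.008,0,0)[:2],CY],c)
  except Exception as e: print(e)
```

```text
scene cassette_in 0.72 [337.8, 286.6] [ 0.53920908 -0.34859164  0.014     ]
scene cassette_in 0.7 [193.4, 171.3] [0.55364698 0.12340984 0.014     ]
scene cassette_in 0.67 [217.2, 188.8] [0.55408446 0.03186965 0.014     ]
scene cover_edge 0.56 [394.0, 207.7] [ 0.79545561 -0.29370385  0.014     ]
scene cover_edge 0.37 [217.3, 189.2] [0.55335358 0.03058974 0.014     ]
top cassette_in 0.6 [358.9, 212.9] [ 0.53212001 -0.35036804  0.014     ]
top cover_edge 0.64 [377.7, 161.1] [ 0.6732533  -0.40701817  0.014     ]
[ 0.53438196 -0.35036923  0.014     ]
cassette_in scene 0.69 [219.8, 231.8, 34.6, 38.7]
cassette_in ('scene',) [ 0.5344 -0.3504 -0.322 ] 1.0
cassette_in ('scene',) [ 0.5344 -0.3504 -0.322 ] 1.0
cassette_in top 0.75 [344.9, 193.1, 27.5, 34.8]
cassette_in ('top',) [ 0.5344 -0.3493 -0.1489] 0.035
cassette_in ('top',) [ 0.5344 -0.3493 -0.1489] 0.035
```

View pics/c5.png

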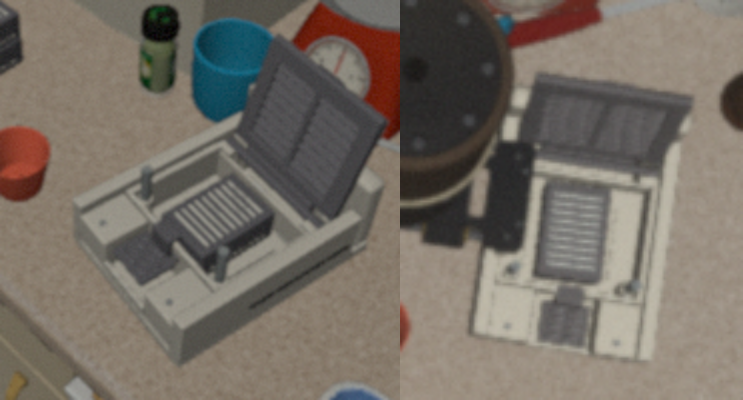

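The cover is leaning open on the raised back (crop px 310,130) with its bar in the sockets. The cassette lies in the well (215,220; top view 572,232). Now to go over it.

Run:
```python
from h import *
for z in(.06,.07,.08,.09):
  for n,uv in(("top",(339.5,223.8)),("scene",(303,252)),("top",(379.4,230.8)),("scene",(340.5,294))):
    p=ray(n,uv,z)-CO; c,s=np.cos(CY),np.sin(CY); print(z,n,np.round([c*p[0]+s*p[1],-s*p[0]+c*p[1]],3))
g=np.array([.5344,-.3493,0])+np.array([.003,0,0])
rows([g+[0,0,.2],g+[0,0,.13]],-9.3)
```

```text
0.06 top [-0.037  0.051]
0.06 scene [-0.016  0.078]
0.06 top [-0.039 -0.053]
0.06 scene [-0.02  -0.037]
0.07 top [-0.038  0.052]
0.07 scene [-0.021  0.071]
0.07 top [-0.04  -0.051]
0.07 scene [-0.025 -0.042]
0.08 top [-0.039  0.053]
0.08 scene [-0.027  0.064]
0.08 top [-0.041 -0.05 ]
0.08 scene [-0.031 -0.048]
0.09 top [-0.04   0.054]
0.09 scene [-0.032  0.057]
0.09 top [-0.042 -0.048]
0.09 scene [-0.036 -0.053]
0.0969 0.5398 0.1648 0.0000 0.0001 -0.0039 ; 0.0970 0.5398 0.3981 0.0000 0.0001 -0.0039 ;
```

```bash
python3 -m inch '0.11 0.54 0 0 0 -0.004;0.11 0.54 0 0 0 -0.004;0.11 0.54 0.1 0 0 -0.004;0.11 0.54 0.2 0 0 -0.004;0.11 0.54 0.3 0 0 -0.004;0.11 0.54 0.398 0 0 -0.004;0.11 0.54 0.398 0 0 -0.004;0.11 0.54 0.398 0 0 -0.004' -0.64
python3 - <<'E'
from h import *
g=np.array([.5344,-.3493,0])+np.array([.0069,-.0011,0])
rows([g+[0,0,.06],g+[0,0,.026]],-9.3); print(get_obs()["opening"])
E
```

```text
clock: 11.6
tool_pos: [0.54, -0.35, 0.1286]
orientation: [-180.0, 0.3, -9.3]
force: [1.4, -0.4, 1.1]
opening: 0.0719
gripper_force: 0.0
0.0055 0.0008 0.2287 -0.0001 0.0016 -0.0001 ; 0.0061 0.0008 0.3420 -0.0001 0.0016 -0.0001 ; 
0.07193862200641263
```

```bash
python3 -m inch '0.005 0.001 0.08 0 0 0;0.005 0.001 0.16 0 0 0;0.005 0.001 0.22 0 0 0;0.005 0.001 0.26 0 0 0;0.005 0.001 0.3 0 0 0;0.005 0.001 0.325 0 0 0;0.005 0.001 0.34 0 0 0;0.005 0.001 0.34 0 0 0;0.005 0.001 0.34 0 0 0'
python3 - <<'E'
from h import *
rows([(.5413,-.3504,.026)],-9.3)
E
```

```text
clock: 12.35
tool_pos: [0.5438, -0.3497, 0.029]
orientation: [180.0, -0.0, -9.2]
force: [0.8, 0.1, 0.1]
opening: 0.0716
gripper_force: 0.0
-0.0078 0.0037 0.0099 0.0001 -0.0002 0.0006 ;
```

```bash
python3 -m inch '-0.005 0 0.008 0 0 0;-0.005 0 0.008 0 0 0;-0.005 0 0.008 0 0 0' ; python3 -m inch '0 0 0 0 0 0;0 0 0 0 0 0;0 0 0 0 0 0;0 0 0 0 0 0;0 0 0 0 0 0;0 0 0 0 0 0' 1
```

```text
clock: 12.6
tool_pos: [0.5419, -0.3493, 0.0263]
orientation: [180.0, -0.0, -9.2]
force: [-0.8, -0.2, 0.3]
opening: 0.0721
gripper_force: 0.0
clock: 13.1
tool_pos: [0.5419, -0.3494, 0.0261]
orientation: [180.0, -0.0, -9.2]
force: [-0.2, -0.5, 2.8]
opening: 0.0598
gripper_force: 30.0
```

```bash
python3 -m inch '0 0 -0.05 0 0 0;0 0 -0.12 0 0 0;0 0 -0.24 0 0 0;0 0 -0.36 0 0 0;0 0 -0.48 0 0 0;0 0 -0.58 0 0 0;0 0 -0.58 0 0 0'
python3 - <<'E'
from fit import *
a=save("scene","b1.png");b=save("top","b2.png")
UP=box(-.044,.044,-.03,.03,.036,.072)
def masks(n):
    M=[]
    for th in("column_top","column_low"):
        for d in cut_out(n,th):
            m=d["pixels"]; c=np.argwhere(m).mean(0)[::-1]
            if d["p"]>.3 and np.hypot(*(c-proj(n,[.534,.006,.05])))<15: M.append(m); print(n,th,round(d["p"],2),np.round(d["rect"]))
    m=np.any(M,0).astype(np.uint8); k,lab,st,_=cv2.connectedComponentsWithStats(m)
    return cv2.convexHull(np.argwhere(lab==1+np.argmax(st[1:,4]))[:,::-1].astype(np.float32))
H={n:masks(n) for n in("scene","top")}
def cost(x,ns):
    s=0
    for n in ns:
        h=hull(n,place(COL,x)); i=cv2.intersectConvexConvex(h,H[n])[0]; s+=1-i/(cv2.contourArea(h)+cv2.contourArea(H[n])-i)
    return s
for ns in(("scene","top"),("scene",),("top",)):
    r=min((minimize(cost,[.534,.006,y],args=(ns,),method="Nelder-Mead",options=dict(initial_simplex=np.array([.534,.006,y])+[[0,0,0],[.008,0,0],[0,.008,0],[0,0,.1]])) for y in(-.1,.1)),key=lambda r:r.fun); print(ns,np.round(r.x,4),round(r.fun,3))
S=cv2.resize(a[150:225,175:260,::-1],(400,353),interpolation=cv2.INTER_CUBIC);T=cv2.resize(b[185:245,195:260,::-1],(382,353),interpolation=cv2.INTER_CUBIC)
x=r=minimize(cost,[.534,.006,0.01],args=(("scene","top"),),method="Nelder-Mead",options=dict(initial_simplex=np.array([.534,.006,0])+[[0,0,0],[.008,0,0],[0,.008,0],[0,0,.1]])).x
for I,n,o,f in((S,"scene",(175,150),400/85),(T,"top",(195,185),382/65)):
    q=np.array([(proj(n,p)-o+.5)*f for p in place([(-.044,-.03,.072),(.044,-.03,.072),(.044,.03,.072),(-.044,.03,.072)],x)]); cv2.polylines(I,[q.astype(np.int32)],True,(0,0,255),1)
cv2.imwrite("pics/c6.png",np.hstack([S,T]))
E
```

```text
clock: 13.68
tool_pos: [0.5447, -0.3508, 0.2074]
orientation: [179.8, -0.6, -9.1]
force: [1.7, -1.7, -0.2]
opening: 0.0597
gripper_force: 30.0
scene column_top 0.68 [192. 165.  47.  41.]
top column_top 0.8 [212. 198.  25.  36.]
('scene', 'top') [0.5382 0.0122 0.1823] 0.737
('scene',) [ 0.5573  0.0428 -0.0088] 0.329
('top',) [0.5332 0.011  0.1538] 0.385
```

View pics/c6.png

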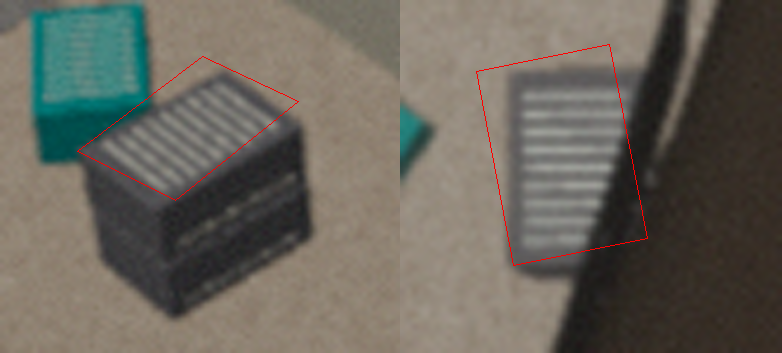

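The scene crop shows the real top face with corners at about (85,150), (165,198), (300,120) and (225,72). The top view is half hidden by the arm, so that fit is off. I'll redo it on colour silhouettes from the unobstructed first pictures.

```bash
cat > col.py <<'E'
from fit import *
def colfit(files,P,x0,half=33,exp=(2,4)):
    Hs=[]
    for n,f in files:
        I=cv2.imread("pics/"+f).astype(int); u,v=proj(n,[x0[0],x0[1],P[-1][2]*.5]).astype(int)
        h=half
        B,G,Rr=[cv2.GaussianBlur(I[:,:,k].astype(np.float32),(3,3),0) for k in range(3)]
        m=((Rr-B<14)&(G-Rr<12)).astype(np.uint8); w=np.zeros_like(m); w[v-h:v+h,u-h:u+h]=1
        m=cv2.morphologyEx(m*w,cv2.MORPH_OPEN,np.ones((3,3),np.uint8)); k,lab,st,_=cv2.connectedComponentsWithStats(m); m=lab==1+np.argmax(st[1:,4])
        H=cv2.convexHull(np.argwhere(m)[:,::-1].astype(np.float32)); print(n,f,cv2.boundingRect(H),cv2.boundingRect(hull(n,place(P,x0))),m.sum()); Hs.append((n,H))
    def cost(x,hs):
        s=0
        for n,H in hs:
            h=hull(n,place(P,x)); i=cv2.intersectConvexConvex(h,H)[0]; s+=1-i/(cv2.contourArea(h)+cv2.contourArea(H)-i)
        return s
    for hs in [Hs]+[[h] for h in Hs]:
        r=min((minimize(cost,x0,args=(hs,),method="Nelder-Mead",options=dict(initial_simplex=np.array([x0[0],x0[1],y])+[[0,0,0],[.006,0,0],[0,.006,0],[0,0,-2*y]])) for y in(x0[2]-.06,x0[2]+.06)),key=lambda r:r.fun); print([h[0] for h in hs],np.round(r.x,4),round(r.fun,3))
E
python3 - <<'E'
from col import *
colfit([("scene","s0.png"),("scene","b1.png"),("top","t0.png")],COL,[.534,.006,0.])
E
```

```text
scene s0.png (192, 166, 49, 51) (190, 163, 52, 56) 1755
scene b1.png (193, 166, 48, 51) (190, 163, 52, 56) 1733
top t0.png (213, 196, 26, 37) (212, 195, 27, 37) 933
['scene', 'scene', 'top'] [ 0.5329  0.0058 -0.0149] 0.174
['scene'] [ 0.5358  0.0066 -0.0311] 0.06
['scene'] [ 0.5357  0.0058 -0.0926] 0.071
['top'] [ 0.5327  0.0055 -0.0042] 0.033
```

Run:
```python
from h import *
rows([(.54,-.10,.2),(.541,.006,.2)],-0.6)
```

```text
-0.1361 -0.8183 -0.0055 -0.0003 0.0009 -0.0478 ; -0.1893 -1.1677 -0.0051 -0.0003 0.0009 -0.0478 ;
```

```bash
python3 -m inch '-0.02 -0.12 0 0 0 -0.007;-0.05 -0.3 0 0 0 -0.016;-0.07 -0.43 0 0 0 -0.025;-0.09 -0.56 0 0 0 -0.033;-0.11 -0.67 0 0 0 -0.04;-0.13 -0.76 0 0 0 -0.045;-0.136 -0.818 0 0 0 -0.048;-0.136 -0.818 0 0 0 -0.048'
python3 - <<'E'
from h import *
rows([(.541,.006,.2),(.541,.006,.14),(.541,.006,.1)],-0.6)
E
```

```text
clock: 14.65
tool_pos: [0.5405, -0.0974, 0.199]
orientation: [-180.0, 0.1, -0.3]
force: [0.7, -0.5, -1.9]
opening: 0.0597
gripper_force: 30.0
-0.0002 -0.3448 -0.0034 -0.0001 0.0004 0.0014 ; 0.0000 -0.3447 0.1966 -0.0001 0.0004 0.0014 ; 0.0002 -0.3447 0.3300 -0.0001 0.0004 0.0014 ;
```

```bash
python3 -m inch '0 -0.12 0 0 0 0.0014;0 -0.24 0 0 0 0.0014;0 -0.32 0 0 0 0.0014;0 -0.345 0.06 0 0 0.0014;0 -0.345 0.13 0 0 0.0014;0 -0.345 0.2 0 0 0.0014;0 -0.345 0.26 0 0 0.0014;0 -0.345 0.31 0 0 0.0014;0 -0.345 0.335 0 0 0.0014;0 -0.345 0.335 0 0 0.0014'
python3 -m inch '0 0 0 0 0 0;0 0 0 0 0 0;0 0 0 0 0 0'
python3 - <<'E'
from h import *
a=save("scene","b3.png")
cv2.imwrite("pics/c7.png",cv2.resize(a[130:230,165:285,::-1],(720,600),interpolation=cv2.INTER_CUBIC))
t,r=tool(); print(t)
E
```

```text
clock: 15.48
tool_pos: [0.5403, 0.0022, 0.0969]
orientation: [179.9, 0.3, -0.9]
force: [0.0, -0.0, -1.2]
opening: 0.0603
gripper_force: 30.0
clock: 15.73
tool_pos: [0.5425, 0.0031, 0.1003]
orientation: [-180.0, -0.1, -0.8]
force: [-0.2, -0.1, -0.8]
opening: 0.0599
gripper_force: 30.0
[0.54240302 0.00308142 0.10033313]
```

View pics/c7.png

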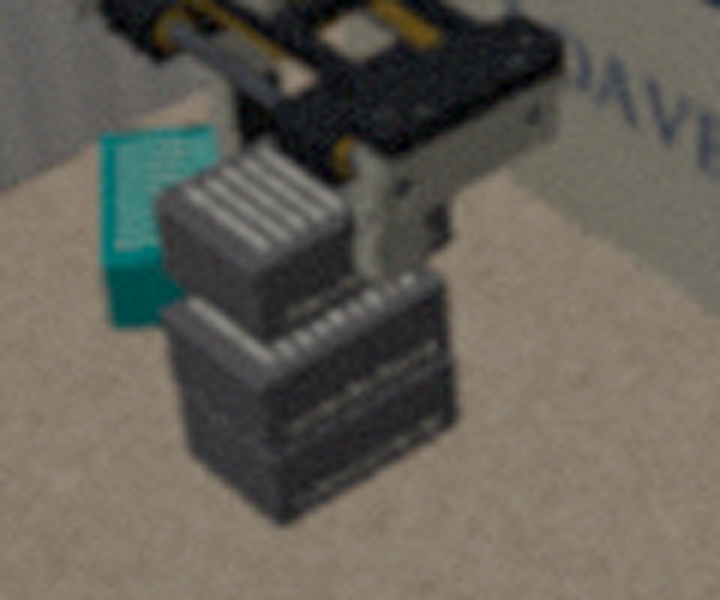

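The held cassette hovers over the column. Its left and front top corners are at crop (158,200) and (262,265), and the column's are at (165,312) and (268,385). I'll compare these in world coordinates.

Run:
```python
from h import *
from fit import place
f=lambda X,Y:(165+X/6-.5,130+Y/6-.5)
zt=.1003-.0121+.036
for nm,uv,z in(("held L",(158,200),zt),("held F",(262,265),zt),("held Fb",(265,338),zt-.036),("col L",(165,312),.072),("col F",(268,385),.072),("col R",(448,280),.072),("col Fb",(285,522),0),("col Rb",(458,415),0)):
    print(nm,np.round(ray("scene",f(*uv),z),4))
# predicted overlay
t,_=tool(); h=[t[0]-.0074,t[1],np.radians(-.8)]; c=[.5345,.006,-.01]
I=cv2.imread("pics/c7.png")
def dr(x,zs,col):
    for z in zs:
        q=np.array([(proj("scene",p)-(165,130)+.5)*6 for p in place([(-.044,-.03,z),(.044,-.03,z),(.044,.03,z),(-.044,.03,z)],x)]); cv2.polylines(I,[q.astype(np.int32)],True,col,1)
dr(h,(zt,zt-.036),(0,255,0)); dr(c,(.072,0),(0,0,255)); cv2.imwrite("pics/c8.png",I)
```

```text
held L [0.4936 0.0286 0.1242]
held F [ 0.4973 -0.0255  0.1242]
held Fb [ 0.4978 -0.0204  0.0882]
col L [0.4915 0.0328 0.072 ]
col F [ 0.4934 -0.0251  0.072 ]
col R [ 0.577 -0.025  0.072]
col Fb [ 0.4956 -0.0205  0.    ]
col Rb [ 0.5806 -0.0203  0.    ]
```

View pics/c8.png

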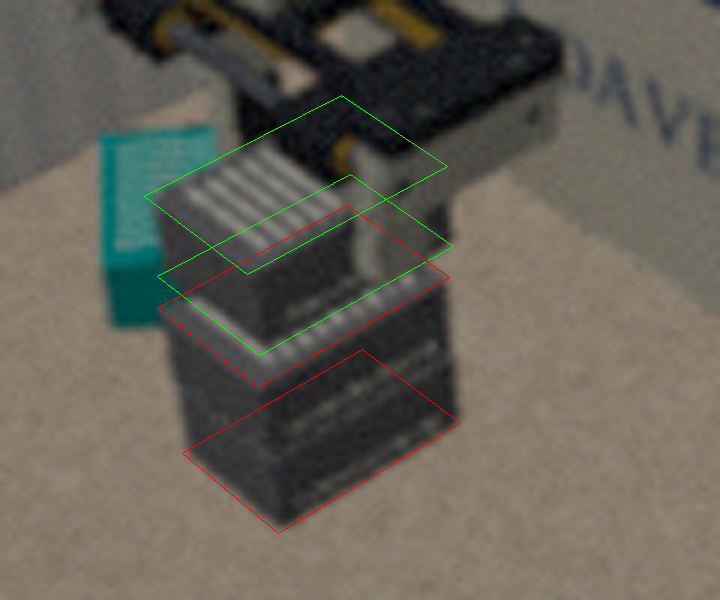

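The held cassette sits about 3 mm too far back and 2.7 mm too far to the right, and the column's yaw is about 0. I'll correct that and lower.

```bash
python3 -m inch '-0.01 -0.009 0 0 0 -0.0044;-0.01 -0.009 0.015 0 0 -0.0044;-0.01 -0.009 0.028 0 0 -0.0044;-0.01 -0.009 0.04 0 0 -0.0044;-0.01 -0.009 0.043 0 0 -0.0044;-0.01 -0.009 0.043 0 0 -0.0044;-0.01 -0.009 0.043 0 0 -0.0044'
python3 - <<'E'
from h import *
rows([(.5394,.0058,.0845),(.5394,.0058,.0838)],0)
E
```

```text
clock: 16.37
tool_pos: [0.5388, 0.0057, 0.0863]
orientation: [180.0, 0.0, -0.0]
force: [-0.3, 0.7, -0.2]
opening: 0.0598
gripper_force: 30.0
0.0020 -0.0003 0.0060 0.0001 0.0001 -0.0001 ; 0.0020 -0.0003 0.0083 0.0001 0.0001 -0.0001 ;
```

```bash
python3 -m inch '0.001 0 0.003 0 0 0;0.001 0 0.006 0 0 0;0.001 0 0.008 0 0 0;0.001 0 0.008 0 0 0;0.001 0 0.008 0 0 0;0.001 0 0.008 0 0 0'
```

```text
clock: 16.87
tool_pos: [0.5391, 0.0057, 0.0841]
orientation: [-180.0, -0.0, -0.0]
force: [0.5, -0.4, -1.2]
opening: 0.0596
gripper_force: 30.0
```

```bash
python3 -m inch '0 0 0.002 0 0 0;0 0 0.003 0 0 0;0 0 0.003 0 0 0;0 0 0.003 0 0 0'
```

```text
clock: 17.2
tool_pos: [0.5392, 0.0057, 0.084]
orientation: [180.0, -0.0, -0.0]
force: [-4.0, 0.4, 8.1]
opening: 0.0601
gripper_force: 30.0
```

```bash
python3 -m inch '0 0 -0.002 0 0 0;0 0 -0.002 0 0 0;0 0 -0.002 0 0 0;0 0 -0.002 0 0 0;0 0 -0.002 0 0 0' -0.64
python3 -m inch '0 0 -0.05 0 0 0;0 0 -0.12 0 0 0;0 0 -0.25 0 0 0;0 0 -0.38 0 0 0;0 0 -0.5 0 0 0;-0.1 -0.15 -0.5 0 0 0;-0.2 -0.3 -0.5 0 0 0;-0.2 -0.45 -0.5 0 0 0;-0.2 -0.6 -0.5 0 0 0;-0.2 -0.6 -0.5 0 0 0'
python3 - <<'E'
from col import *
a=save("scene","b4.png");b=save("top","b5.png")
cv2.imwrite("pics/c9.png",np.hstack([cv2.resize(a[130:230,165:265,::-1],(400,400),interpolation=cv2.INTER_CUBIC),cv2.resize(a[150:350,240:440,::-1],(400,400))]))
E
```

```text
clock: 17.62
tool_pos: [0.5391, 0.0057, 0.0836]
orientation: [180.0, 0.0, -0.0]
force: [-0.2, -0.2, -1.2]
opening: 0.0718
gripper_force: 0.0
clock: 18.45
tool_pos: [0.4785, 0.1884, 0.2344]
orientation: [-179.9, -0.1, 0.0]
force: [1.3, -0.5, -0.2]
opening: 0.0717
gripper_force: 0.0
```

View pics/c9.png

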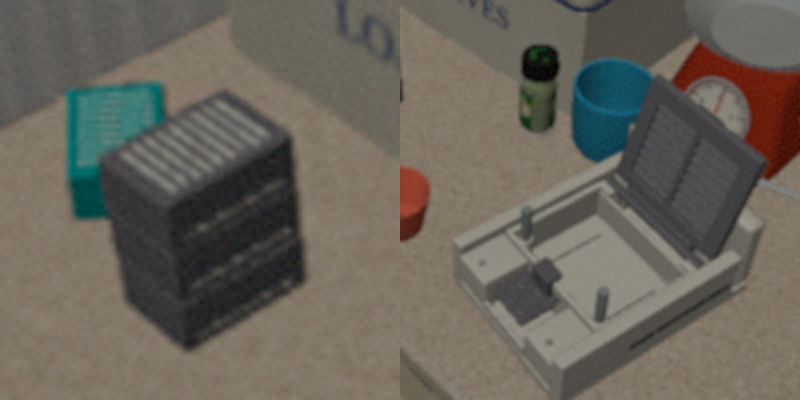

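```bash
python3 - <<'E'
from h import *
f=lambda X,Y:(165+X/4-.5,130+Y/4-.5)
for nm,uv in(("L",(103,157)),("F",(172,210)),("R",(292,135))): print(nm,np.round(ray("scene",f(*uv),.108),4))
E
python3 - <<'E'
import cv2
a=cv2.imread("pics/b4.png");cv2.imwrite("pics/d1.png",cv2.resize(a[145:225,180:250],(525,600),interpolation=cv2.INTER_CUBIC))
E
```

```text
L [0.4915 0.0314 0.108 ]
F [ 0.4907 -0.029   0.108 ]
R [ 0.5758 -0.0242  0.108 ]
```

View pics/d1.png

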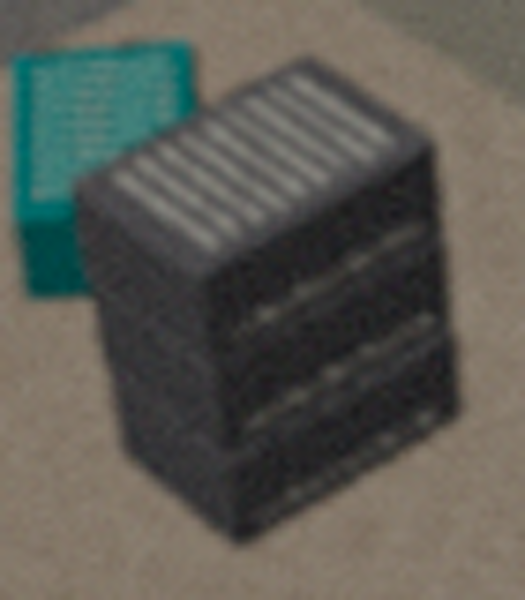

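The three cassettes stand flush, with edges continuous to about 1–2 mm. The well is empty, the cover leans open, and the jar is untouched.

```bash
python3 -c "
from plant import *
print(close_job())"
```

```text
the job is handed in; nothing more can be done
None
```

The job is handed in at about 18.5 s on the robot's clock: tab pressed, cover leaning open in its sockets, and the cassette set on the column, lined up to about 1–2 mm by the camera, with the jar and ramekin left standing.

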